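# Lock the second end onto a knock-down condiment tray with its cam lever

## Robot

A 7-joint arm with a two-finger parallel gripper is mounted at the origin on a cart in front of the work surface, level with it; the furniture and walls round the work are solid. World frame = base frame: x ahead of the robot, y to its left, z up, the work surface at z = 0. Lengths are in m, angles in rad, forces in N, time in s.
With the tool pointing down it reaches from about 0.4 to 0.875 m from the base axis. Payload 19.3 kg.
Tool frame: the origin (TCP) lies at the very end of the fingers, on their centre line; the grasp point (between the pads) lies bot.pinch_z behind it (bot.pinch_z is the distance from the TCP to the grasp point, in m); z points along the fingers, y is the line along which they close (so a half turn about z gives the same grasp; the last joint's range is limited). The gripper opens to 85 mm and grips with 20 to 120 N. Pads are 22 mm wide; open, the fingers measure 114 mm over their backs; the gripper's body (76 mm by 85 mm) begins 54 mm behind the grasp point. The pads swing forward as they close: fully open they stand 13 mm farther back than shut.
Start: joints at [-1.268, 0.521, -0.036, 1.599, 0.021, 1.021, -0.113], TCP at [0.228, 0.582, 0.231] pointing down, gripper open.
Joint ranges: [-2.91, 2.91], [-0.3, 2.13], [-1.5, 1.42], [0.17, 2.43], [-1.26, 4.41], [0.16, 1.93], [-2.52, 2.52]. Speed limits (rad/s): [1.89, 1.89, 2.39, 2.39, 3.01, 3.01, 3.01].

## Interface

Orientations are given as [roll, pitch, yaw] about the fixed x, y, z axes, in that order (R = Rz(yaw) Ry(pitch) Rx(roll)).
In Python, from workcell import bot, grab_frame, ticket gives the robot as it stands.
- The arm moves only by the tool arm_command, never from a script. Its argument "commands" is a list of rows, each a list of 3 entries, a list of its own where there are three numbers: the shift along the world's x, y, z in mm, then the turn about the world's z in rad, then the gripper command: -1 is fully open, 1 is shut, values between are in proportion. In form: [[[tx, ty, tz], roll, fingers], ...]. A call has 1 to 20 rows; each row shifts and turns the commanded pose from where the row before left it; what a row does not reach is not made up. A row lasts 1/10 s, in which the tool goes at most 50 mm and 8.59 degrees, less where a joint would pass 70% of its speed; a pose out of reach is approached as far as the arm can. A call with a gripper value outside its range is refused whole. The fingers move at their own pace and stop on an object; "newtons" is the grip in N (left out, the last holds). Time passes only in rows, so rows that do not move let the fingers close. It gives the time, the measured TCP pose, the force, the opening and the grip force at its end, in the units of the state.
- bot.observe(): the state, without advancing time (a new reading comes with each control period).
- grab_frame(name): name is "scene" or "top"; returns a dict with "image" (400x640x3 uint8, red, green, blue), "vertical_fov" (degrees; the focal length in pixels is half the picture's height over the tangent of half this angle, whatever the lens; pixels are square), "cx", "cy" (the principal point, pixels), "R" (3x3) and "t" (3): a world point X has camera coordinates R X + t. Camera axes: x right, y down, z forward; pixel columns grow to the right and rows downward; lengths in m; the calibration is good to about 2 mm. A picture is of the moment at which its call begins. There is no depth.
- ticket.job_done(): hands the job in; it is judged then, once.
The state is a dict: "clock": time; "qpos": joint angles; "qd": joint speeds; "joint_efforts": joint torques, N m; "position": TCP position; "tool_rot": TCP orientation; "force": force on the tool from outside, world axes, zero at the start; "moment": the same for the moment, N m; "grip_width": finger opening in m; "finger_force": force on a finger pad.
Only numpy, scipy, OpenCV 4.12 (cv2) and the standard library are available. Lean on these libraries where they do the work, as an engineer would, in place of code of your own. Each camera call takes 0.05 s, during which the arm holds its last target. There are 200 camera calls.

## Task

Finish assembling the flat-pack condiment tray: slide the loose end board's bolt and dowels straight into the open end of the base until you feel the bolt bottom in the cam, then swing that cam's lever clockwise, about half a turn, until it goes firm and has drawn the end board flush and tight against the base. Judge both by feel: do not ram the board or force the lever once it is tight. Let go of everything and leave the jars, the lemon and the garlic where they stand.

Things in the scene. Friction and masses are not known exactly. Their poses are not given: they have to be found in the camera images.
- tray: Base of the tray, dark wood, fixed to the worktop: 140 mm (x) by 260 mm (y) by 30 mm thick; origin at the centre of its underside, z up. At its -y end an end board is already locked on, its own lever closed and pointing to -x: leave that end alone. The open end is the face y = +130 mm; the bolt, dowels and loose board go in there along -y.
- tray_end (a point): Mouth of the bolt hole, middle of the open end face, 15 mm above the worktop. The hole is 15 mm wide, 13 mm high and leads to the cam. At the same height are dowel holes at x = +49 and -49 mm (11 wide, 13 high, over 30 mm deep) and at x = +26 and -26 mm soft rubber buffers 14 mm across, 2 mm proud, pressed flush by about 8 N each. Axes as the tray's.
- end_board: Loose end board, dark wood, 0.28 to 0.46 kg, standing upright: 140 mm (x), 18 mm thick (y), 78 mm high, with a hand slot 76 mm wide at 40 to 58 mm height. Origin: middle of the lower edge of its INNER face (y = 0; the wood lies from y = 0 to +18 mm). This face ends up against the tray's open end face, at tray y = 130 mm, x = 0, with parallel axes.
- bolt_head (a point): Centre of the steel bolt's barrel head (10 mm across, 10.6 mm tall), 51 mm ahead of the board's inner face along its -y, 15 mm above the underside, on a shank 4.4 mm thick. Beside it, at x = +49 and -49 mm: wooden dowels 8 mm thick, 22 mm long, tips tapered. Pushed into the open cam, the head stops firmly on the cam's hub with the board still 2 to 6 mm from the base; the cam closes that gap.
- grip_bar (a point): Middle of the top bar (20 mm high, above the hand slot) of the loose end board, half-way through its 18 mm thickness, 68 mm above its underside: grip it here, across the thickness.
- cam_axis (a point): Axis of the open end's steel cam disc (flange 54 mm across, its top 33 mm above the worktop), at the top of its hub, 39 mm above the worktop. It lies about 62 mm behind the open end face, in the middle of the width; how deep it sits varies by 1.8 mm either way.
- lever_knob (a point): Middle of the upright black round knob at the end of the cam lever: 16 mm across, 38 to 63 mm above the worktop, 44 mm from the cam axis; the lever arm under it is 12 mm wide. At cam = 0 the lever points along the tray's +x and the mouth of the cam looks out of the open end.
- cam (a joint): Turn of the cam, rad, clockwise from above (the lever swings from the tray's +x over -y to -x). Starts open at 0 to 0.2; stop at 4.0. Turns with about 1 N at the knob; from 0.7 on it draws the bolt in, 2.4 mm per rad. Squeezing the buffers takes up to 4 or 5 N; once the board is flush, anywhere from 1.9 to 3.6, the force climbs faster: 7 to 8 N is tight, over 10 N too much. Stays where left.
- jar_a: Glass spice jar, 41 mm across, 105 mm tall, standing behind the work; origin at its underside.
- jar_b: Glass spice jar, 46 mm across, 109 mm tall, standing behind the work; origin at its underside.
- lemon: Lemon, 78 by 55 mm, lying right of the tray.
- garlic: Bulb of garlic, 50 mm, lying near the front edge on the right.

How it is judged:
On the way, in this order (a step that is already met when the one before it is completed fails the run):
1. the bolt and dowels are pushed in until the bolt bottoms in the open cam (the end board's inner face less than 7.5 mm from the base) (y of end_board in the frame of tray between 0.1315 and 0.1375 m and x of end_board in the frame of tray between -0.004 and 0.004 m and value of joint cam below 0.5 rad), for 0.2 s.
2. the cam is turned past 1.7 rad and has drawn the end board flush (y of end_board in the frame of tray between 0.128 and 0.1304 m and x of end_board in the frame of tray between -0.004 and 0.004 m and angle between the y axis of end_board and the y axis of tray, either way round below 0.03 rad and angle between end_board's own z axis and vertical below 0.03 rad and value of joint cam above 1.7 rad), for 0.2 s.
At the end, for the whole second after the job is handed in: The end board stands upright with its inner face within 0.4 mm of the base's open end face, within 4 mm sideways and 0.03 rad square; the cam is turned past 1.7 rad and pulls on the bolt with more than 12 N; the board is at rest (all of step 2 and contact force between cam and end_board above 12 N and linear speed of end_board below 0.01 m/s and angular speed of end_board below 0.05 rad/s); the robot touches nothing.
It fails at once if the bolt is overloaded: more than 110 N between the bolt and the cam, by ramming or by forcing the lever when it is tight (contact force between cam and end_board above 110 N).
It fails at once if the end board is rammed against the base with more than 110 N (contact force between tray and end_board above 110 N).
It fails at once if a spice jar, the lemon or the garlic is moved by more than 20 mm (distance of any of jar_a, jar_b, lemon, garlic from where it was at the start of the episode above 0.02 m).
It also fails if it takes over 67 s, if anything falls off the work surface, if the arm or the gripper's body presses on something with over 40 N, if the wrist force passes 120 N, or if a joint passes its speed limit or range.

## Working session

There is one attempt and no reset: what is moved stays moved. The work goes in short steps, Python scripts to look and compute and a tool call to move; the robot and the scene stay as the last step left them, time stands still between calls to the robot, and variables do not carry over. Pictures are saved under pics/ and viewed, at most 10 in all, crops included, and the job is handed in when it is done.

Besides the shell and the picture viewer there is one more tool, called after "Request:" by a JSON object that holds its "name" and its "arguments". arm_command: Moves the arm, as the interface text tells. Its arguments: {"type":"object","properties":{"commands":{"type":"array"},"newtons":{"type":"number"}},"required":["commands"]}

```bash
mkdir -p pics; ls; python3 - <<'E'
from workcell import bot, grab_frame
import cv2,pickle
for n in ("scene","top"):
    f=grab_frame(n); cv2.imwrite(f"pics/{n}0.png",f["image"][:,:,::-1]); pickle.dump(f,open(f"{n}0.pkl","wb"))
    print(n,f["vertical_fov"],f["cx"],f["cy"],f["R"],f["t"])
print(bot.observe(),bot.pinch_z)
E
```

```text
pics
scene 47.222135802025235 317.0716960940974 187.81399557616027 [[ 0.59552458 -0.80314993  0.01733976]
 [-0.4714411  -0.36688116 -0.80196104]
 [ 0.65045658  0.46941284 -0.59712463]] [-0.41390586  0.33224103  1.09028513]
top 57.15094145991493 322.9001857084845 203.6733978543817 [[-0.02242774 -0.99974368 -0.00309512]
 [-0.99874655  0.02254373 -0.04468894]
 [ 0.04474726  0.00208897 -0.99899616]] [-0.03896136  0.58281881  1.03775768]
{'clock': 0.1, 'qpos': array([-1.26821582,  0.52198522, -0.03631026,  1.59994108,  0.02119707,
        1.02112243, -0.11280524]), 'qd': array([ 0.00067523, -0.00100744, -0.00023441, -0.00115327,  0.00098583,
        0.0006337 ,  0.00040322]), 'joint_efforts': array([ 5.11827340e-03, -9.28497362e+01,  1.98418848e+00, -3.70537341e+01,
        1.80971995e-02,  5.39296758e-03,  1.14110748e-05]), 'position': array([0.22755747, 0.58177041, 0.23076784]), 'tool_rot': array([-3.14052456e+00,  8.17731602e-05,  2.76877938e+00]), 'force': array([0.55726503, 0.43751088, 0.0100332 ]), 'moment': array([ 0.03473694,  0.01578383, -0.00727644]), 'finger_force': 0.0, 'grip_width': 0.08548721504144761} 0.0187
```

View pics/scene0.png

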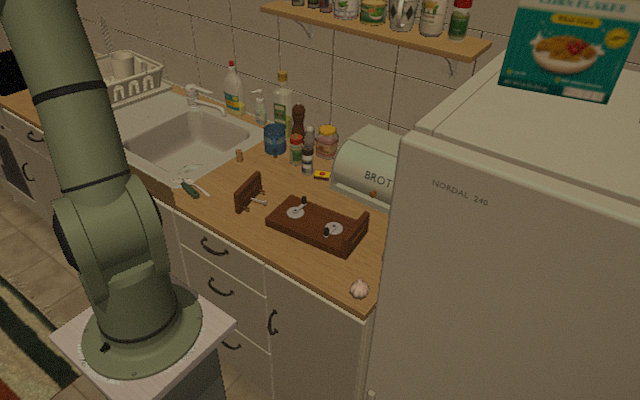

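View pics/top0.png

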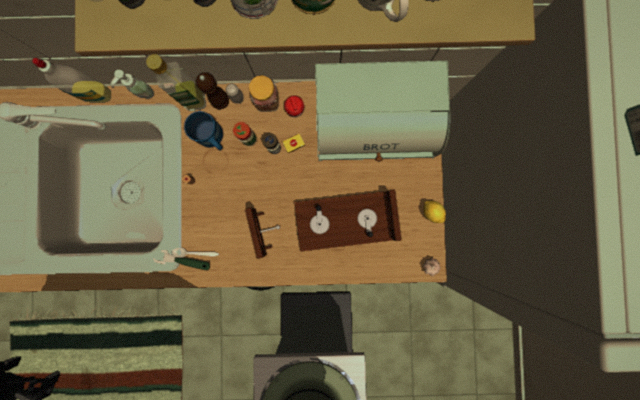

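Top view: tray spans about (295–398, 190–250), open cam at (319,222) with lever up (world +x), loose board at (258,230) with its bolt at (277,228). I need zooms.

```bash
python3 - <<'E'
import cv2
a=cv2.imread("pics/top0.png")[180:275,235:445]; b=cv2.imread("pics/scene0.png")[160:265,215:385]
a=cv2.resize(a,(798,361),interpolation=cv2.INTER_CUBIC); b=cv2.resize(b,None,fx=4.7,fy=4.7,interpolation=cv2.INTER_CUBIC)
cv2.imwrite("pics/a.png",cv2.convertScaleAbs(a,alpha=1.6)); cv2.imwrite("pics/b.png",cv2.convertScaleAbs(b,alpha=1.6))
E
```

```text
(no output)
```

View pics/a.png

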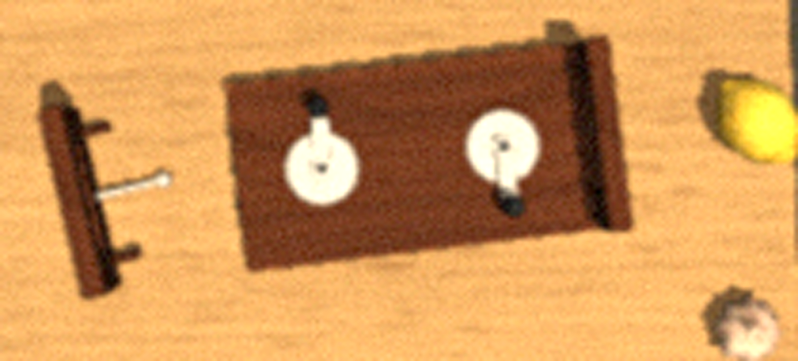

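View pics/b.png

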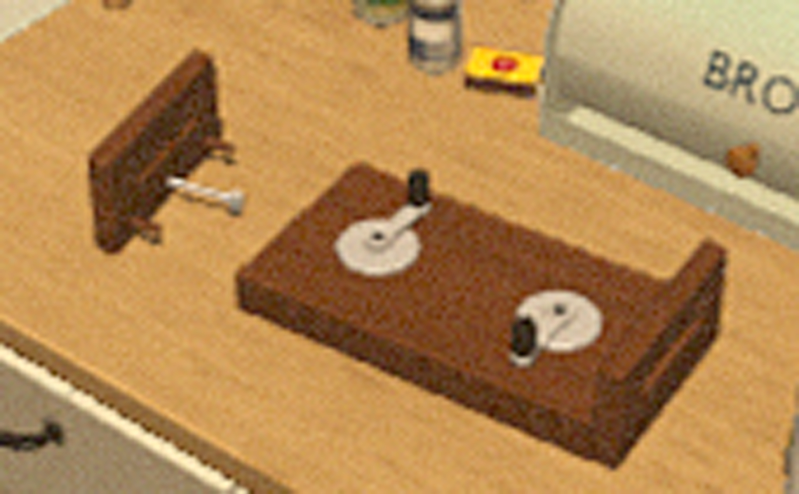

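Zooms show the board's top bar, bolt head at crop (165,178)→ px (278.4,226.8), cam disc near px (319.6,223.7), tray rotated about 5–6° and board about 13°. Now subpixel measurement with averaged frames.

```bash
cat > h.py <<'E'
import numpy as np, cv2
from workcell import bot, grab_frame
def avg(name,n=6):
    fs=[grab_frame(name) for _ in range(n)]
    f=fs[0]; f["im"]=np.mean([g["image"] for g in fs],0); return f
def ray(f,uv,z):
    """world points of pixels uv on the plane of height z"""
    uv=np.atleast_2d(uv).astype(float); F=200/np.tan(np.radians(f["vertical_fov"]/2))
    d=np.c_[(uv[:,0]-f["cx"])/F,(uv[:,1]-f["cy"])/F,np.ones(len(uv))]@f["R"]
    c=-f["R"].T@f["t"]; return c+d*((z-c[2])/d[:,2])[:,None]
def proj(f,X):
    F=200/np.tan(np.radians(f["vertical_fov"]/2)); p=np.atleast_2d(X)@f["R"].T+f["t"]
    return p[:,:2]/p[:,2:]*F+[f["cx"],f["cy"]]
def line(pts):
    vx,vy,x,y=cv2.fitLine(np.float32(pts),cv2.DIST_HUBER,0,1e-3,1e-3).ravel(); return np.array([x,y]),np.array([vx,vy])
def edge(f,a,b,n=25,w=4):
    """subpixel strongest brightness step across the segment a-b (pixels)"""
    a,b=np.array(a,float),np.array(b,float); nrm=np.array([-(b-a)[1],(b-a)[0]])/np.hypot(*(b-a))
    s=np.arange(-w,w+.01,.25); g=cv2.GaussianBlur(f["im"].sum(2).astype(np.float32),(0,0),.7); out=[]
    for t in np.linspace(.06,.94,n):
        p=a+t*(b-a)+s[:,None]*nrm
        v=cv2.remap(g,np.float32(p[:,:1]),np.float32(p[:,1:]),cv2.INTER_CUBIC).ravel()
        d=np.abs(np.gradient(v)); k=d**2; k[d<d.max()*.5]=0; out.append(p[0]+(k@s/k.sum()-s[0])*nrm)
    return np.array(out)
E
cat > m.py <<'E'
from h import *
f=avg("top"); np.set_printoptions(precision=4,suppress=True)
c=lambda x,y:(235+x/3.8,180+y/3.8)
print("cam",-f["R"].T@f["t"])
for nm,a,b,z in [("left",c(228,80),c(248,268),.03),("far",c(240,77),c(540,45),.03),("near",c(255,267),c(575,233),.03),
   ("boardL",c(45,120),c(82,285),.078),("boardTopIn",c(77,115),c(116,285),.078)]:
    P=ray(f,edge(f,a,b),z)[:,:2]; o,d=line(P); r=np.abs((P-o)@[-d[1],d[0]]); d*=np.sign(d[np.argmax(abs(d))])
    print(nm,o,"dir",np.degrees(np.arctan2(d[1],d[0])),"res",np.median(r))
im=f["im"]; w=(im.min(2)>130).astype(np.uint8)
n,l,s,ce=cv2.connectedComponentsWithStats(w[180:275,235:445])
for i in range(1,n):
    if s[i,4]>4: print("white",s[i],ce[i]+[235,180])
for p,z in [(c(165,178),.015),(c(321,168),.039),(c(317,100),.063)]: print(ray(f,p,z))
E
python3 m.py
```

```text
cam [ 0.5348 -0.0543  1.0626]
left [0.5222 0.0254] dir 5.6499915 res 0.00047998223080992196
far [ 0.6068 -0.1027] dir 95.33789 res 0.0005101606485697465
near [ 0.4624 -0.1143] dir 95.629814 res 0.0002468344447922973
boardL [0.4979 0.1432] dir 12.8079405 res 0.00013649625249634228
boardTopIn [0.4981 0.1129] dir 12.906385 res 0.0004031545292158907
white [124  30  17  19 199] [366.995  218.0402]
white [ 76  32  17  21 223] [319.2511 223.5157]
[[0.5185 0.0761 0.015 ]]
[[ 0.5236 -0.0413  0.039 ]]
[[ 0.5726 -0.0398  0.063 ]]
```

```bash
cat > m2.py <<'E'
from h import *
np.set_printoptions(precision=4,suppress=True)
f=avg("top"); g=f["im"].astype(np.float32); S=8
def up(x0,y0,x1,y1): return cv2.resize(g[y0:y1,x0:x1],None,fx=S,fy=S,interpolation=cv2.INTER_CUBIC)
def topx(p,x0,y0): return (np.array(p,float)+.5)/S-.5+[x0,y0]
u=up(305,205,335,240); m=(u.min(2)>110).astype(np.uint8)
cs=max(cv2.findContours(m,0,1)[0],key=cv2.contourArea)[:,0]
W=ray(f,topx(cs,305,205),.033)[:,:2]; c0=np.median(W,0)
for _ in range(5):
    d=W-c0; k=(d[:,0]<.5*np.hypot(*d.T)); A=np.c_[2*W[k],np.ones(k.sum())]; s=np.linalg.lstsq(A,(W[k]**2).sum(1),rcond=None)[0]; c0=s[:2]
print("disc",c0,"r",np.sqrt(s[2]+c0@c0))
k=up(310,196,326,215); m=(k.sum(2)<130).astype(np.uint8); n,l,st,ce=cv2.connectedComponentsWithStats(m)
for i in range(1,n):
    if st[i,4]>60: print("dark",st[i],ray(f,topx(ce[i],310,196),.055))
# board: bolt profile and pixels
b=g[218:236,256:284].min(2).astype(int); print(b)
# lit-brown top bar of board
u=up(240,195,275,265); hsv=u[...,0]; m=((u[...,0]<125)&(u[...,0]>40)).astype(np.uint8); n,l,st,ce=cv2.connectedComponentsWithStats(m)
i=1+np.argmax(st[1:,4]); print(st[i],topx(ce[i],240,195)); 
cv2.imwrite("pics/c.png",np.hstack([u[...,::-1],255*np.dstack([(l==i)]*3).astype(np.float32)]).clip(0,255))
E
python3 m2.py
```

```text
disc [ 0.5246 -0.0406] r 0.02515084845642662
dark [   0   25  128  127 9443] [[ 0.573  -0.0387  0.055 ]]
dark [  0  95  15  17 109] [[ 0.5677 -0.0171  0.055 ]]
dark [  0 144   8   8  61] [[ 0.5523 -0.0161  0.055 ]]
[[  3  19  46  65  67  66  65  66  67  64  67  64  64  64  65  65  63  65
   64  65  64  64  62  62  61  59  61  63]
 [  7  15  36  61  67  67  66  67  66  68  67  65  66  68  65  63  65  65
   63  67  67  66  66  67  64  66  65  66]
 [ 11  11  31  56  66  69  68  68  67  67  65  68  68  66  63  62  65  63
   63  65  66  64  67  67  66  67  67  65]
 [  9   7  22  52  64  66  65  67  65  68  65  67  65  67  63  68  66  67
   66  68  68  64  66  65  67  66  67  66]
 [  9   8  18  46  61  64  64  67  66  66  67  66  70  69  68  66  69  68
   67  67  68  67  67  67  65  67  66  68]
 [  8  11  12  36  60  64  67  69  64  66  68  67  68  69  69  70  69  67
   67  68  64  63  63  64  65  65  65  67]
 [ 12  11   6  28  54  69  69  67  67  64  64  64  64  64  66  67  68  66
   66  59  47  46  50  55  60  65  66  69]
 [ 12  16   8  22  53  67  66  68  66  64  65  63  63  64  65  65 
[... 691 characters left out ...]
66  70  66  64  65
   63  64  66  67  64  65  68  67  64  68]
 [ 10  11  10  22  48  76  83  76  64  64  65  63  62  63  66  65  67  66
   67  64  68  66  65  66  66  66  68  68]
 [ 12   7  15  15  18  33  56  68  67  69  68  67  67  67  68  70  71  70
   71  68  68  67  66  67  67  66  65  65]
 [ 15   9  11  11   7  20  50  72  74  72  74  73  71  71  72  70  69  72
   69  71  69  69  68  71  72  69  67  65]
 [ 17   7  11   9   7  14  46  68  74  76  72  71  73  73  70  71  67  69
   71  67  68  69  69  70  69  68  69  66]]
[   36    48   244   465 39678] [255.8708 230.0916][ WARN:0@2.642] global loadsave.cpp:1063 imwrite_ Unsupported depth image for selected encoder is fallbacked to CV_8U.
```

View pics/c.png

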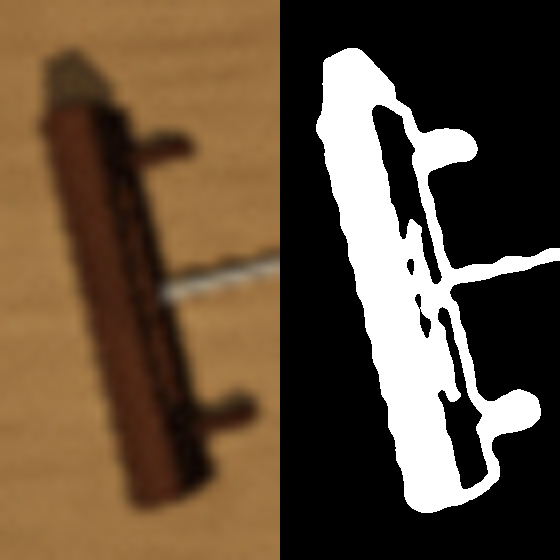

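Board top bar spans (8x crop) (48..97,105) to (133..180,500), so mid ≈ px (254.2,232.6); bolt head at px (277.4,227).

```bash
python3 - <<'E'
from h import *; import pickle
np.set_printoptions(precision=4,suppress=True)
f=pickle.load(open("top0.pkl","rb"))
bar=ray(f,(254.2,232.6),.078)[0,:2]; bolt=ray(f,(277.4,227.0),.018)[0,:2]
a=np.radians(12.81); R=np.array([[np.cos(a),-np.sin(a)],[np.sin(a),np.cos(a)]])
print("bar",bar,"bolt",bolt,"bolt in board",R.T@(bolt-bar),"expect 0,-.060")
t=np.radians(5.62); T=np.array([[np.cos(t),-np.sin(t)],[np.sin(t),np.cos(t)]]); disc=np.array([.5246,-.0406])
near=np.array([.4624,-.1143]); print("disc vs near edge x (expect .070)",(T.T@(disc-near))[0])
print("bar in disc/tray frame",T.T@(bar-disc),"knob",T.T@(np.array([.573,-.0387])-disc))
# scene check
s=pickle.load(open("scene0.pkl","rb"))
print("bolt scene", ray(s,(215+236/4.7,160+202/4.7),.016), "hub",ray(s,(215+378/4.7,160+237/4.7),.039),"bar corners",ray(s,(215+203/4.7,160+52/4.7),.078))
o=bot.observe()["position"]; print("TCP->bar mm",(np.r_[bar,.049]-o)*1e3)
E
```

```text
bar [0.5056 0.1334] bolt [0.5182 0.0786] bolt in board [ 0.0002 -0.0562] expect 0,-.060
disc vs near edge x (expect .070) 0.06911848444390854
bar in disc/tray frame [-0.0019  0.175 ] knob [ 0.0484 -0.0028]
bolt scene [[0.5179 0.0739 0.016 ]] hub [[ 0.526  -0.0427  0.039 ]] bar corners [[0.5719 0.1484 0.078 ]]
TCP->bar mm [ 277.8747 -448.7065 -182.2907]
```

Request:
{"name": "arm_command", "arguments": {"commands": [[[19.8,-31.9,0],0.06,-1],[[19.8,-31.9,0],0.06,-1],[[19.8,-31.9,0],0.06,-1],[[19.8,-31.9,0],0.06,-1],[[19.8,-31.9,0],0.06,-1],[[19.8,-31.9,0],0.06,-1],[[19.8,-31.9,0],0.06,-1],[[19.8,-31.9,0],0.06,-1],[[19.8,-31.9,0],0.06,-1],[[19.8,-31.9,0],0.057,-1],[[19.8,-31.9,0],0,-1],[[19.8,-31.9,0],0,-1],[[19.8,-31.9,0],0,-1],[[19.8,-31.9,0],0,-1],[[0,0,0],0,-1]], "newtons": 40}}

```text
clock: 2.2
position: [0.5069, 0.1308, 0.2313]
tool_rot: [-3.14, 0.001, -2.923]
force: [-0.5, 1.5, -0.7]
grip_width: 0.0854
finger_force: 0.0
```

Request:
{"name": "arm_command", "arguments": {"commands": [[[0,0,-25],0,-1],[[0,0,-25],0,-1],[[0,0,-25],0,-1],[[0,0,-25],0,-1],[[0,0,0],0,-1],[[0,0,0],0,-1]]}}

```text
clock: 2.8
position: [0.5049, 0.1356, 0.1318]
tool_rot: [-3.142, -0.0, -2.917]
force: [-0.3, -0.5, 0.5]
grip_width: 0.0857
finger_force: 0.0
```

```bash
python3 - <<'E'
from h import *
f=avg("top",3); cv2.imwrite("pics/d.png",cv2.convertScaleAbs(cv2.resize(f["im"][150:290,220:420],None,fx=4,fy=4,interpolation=cv2.INTER_CUBIC)[:,:,::-1],alpha=1.6))
o=bot.observe(); print(o["position"],o["tool_rot"],o["force"],o["qpos"])
E
```

```text
[0.50552601 0.13570243 0.13260866] [ 3.14137897e+00  1.93997046e-03 -2.91743572e+00] [ 1.03088363 -0.50546535  1.06080788] [-0.35376877  0.49707802 -0.02902773  1.95649715  0.02198089  0.68636263
  1.39869081]
```

View pics/d.png

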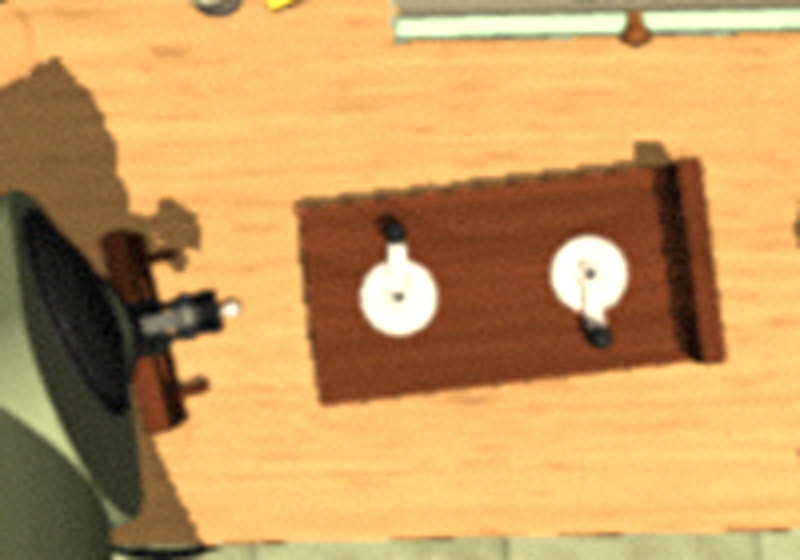

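Picture shows the gripper over the board, its inner finger at crop (180,315) in line with the bolt (head at (232,308)). Centred; descend and grip.

Request:
{"name": "arm_command", "arguments": {"commands": [[[0,0,-20],0,-1],[[0,0,-20],0,-1],[[0,0,-20],0,-1],[[0,0,-12],0,-1],[[0,0,-10],0,-1],[[0,0,0],0,-1],[[0,0,0],0,-1],[[0,0,0],0,1],[[0,0,0],0,1],[[0,0,0],0,1],[[0,0,0],0,1],[[0,0,0],0,1],[[0,0,0],0,1],[[0,0,0],0,1],[[0,0,0],0,1]], "newtons": 40}}

```text
clock: 4.45
position: [0.5049, 0.1358, 0.0495]
tool_rot: [3.141, 0.0, -2.917]
force: [-2.6, 2.3, 6.1]
grip_width: 0.0171
finger_force: 39.5
```

```bash
python3 - <<'E'
from h import *
o=bot.observe(); print(o["position"],o["tool_rot"],o["force"],o["moment"],o["grip_width"],o["finger_force"])
E
```

```text
[0.50486637 0.13582    0.04947226] [ 3.14125290e+00  2.29107977e-04 -2.91716689e+00] [-2.61397673  2.28321976  6.14438707] [ 0.59795188  0.45907996 -0.03690242] 0.01707746494098827 39.4897985458374
```

Request:
{"name": "arm_command", "arguments": {"commands": [[[0,0,1],0,1],[[0.6,-3,0],-0.014,1],[[0.6,-3,0],-0.014,1],[[0.6,-3,0],-0.014,1],[[0.6,-3,0],-0.014,1],[[0.6,-3,0],-0.014,1],[[0.6,-3,0],-0.014,1],[[0.6,-3,0],-0.014,1],[[0.6,-3,0],-0.014,1],[[0.6,-3,0],-0.014,1],[[0,0,0],0,1],[[0,0,0],0,1],[[0,0,0],0,1]]}}

```text
clock: 5.75
position: [0.5102, 0.1086, 0.0503]
tool_rot: [3.142, -0.0, -3.043]
force: [-1.0, 0.7, -4.1]
grip_width: 0.0173
finger_force: 39.2
```

```bash
python3 - <<'E'
from h import *
f=avg("top",6); cv2.imwrite("pics/e.png",cv2.convertScaleAbs(cv2.resize(f["im"][185:265,245:345],None,fx=7,fy=7,interpolation=cv2.INTER_CUBIC)[:,:,::-1],alpha=1.8))
import pickle; pickle.dump(f,open("top1.pkl","wb"))
o=bot.observe(); print(o["position"],o["tool_rot"],o["force"],o["moment"],o["grip_width"])
E
```

```text
[0.51026738 0.10850434 0.05030667] [ 3.14158722e+00  4.79972980e-05 -3.04333805e+00] [ 0.55146818 -0.61633017 -5.28793139] [ 0.02128062 -0.01630153 -0.01168509] 0.017761096451205143
```

View pics/e.png

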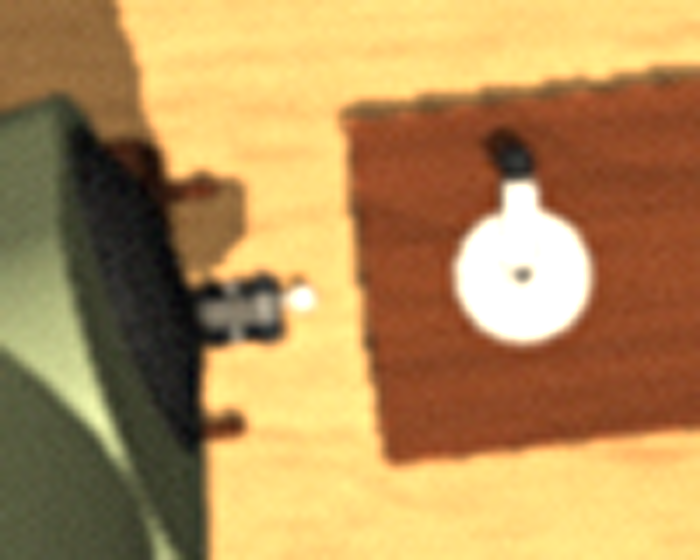

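Shows the bolt head at crop (300,297), dowel tips at (215,186) and (238,424), hub at (522,273), open end corners (350,112) and (388,460).

```bash
python3 - <<'E'
from h import *; import pickle
np.set_printoptions(precision=4,suppress=True)
f=pickle.load(open("top1.pkl","rb")); q=lambda x,y:((x+.5)/7-.5+245,(y+.5)/7-.5+185)
t=.0981; T=np.array([[np.cos(t),-np.sin(t)],[np.sin(t),np.cos(t)]])
hub=ray(f,q(522,273),.039)[0,:2]; g=lambda p,z:T.T@(ray(f,q(*p),z)[0,:2]-hub)
g2=f["im"][220:234,283:293].min(2); m=np.clip(g2-75,0,None); yy,xx=np.mgrid[220:234,283:293]
c=np.array([(m*xx).sum(),(m*yy).sum()])/m.sum(); print("bolt px",c,g2.max())
print("hub",hub,"bolt",T.T@(ray(f,c,.019)[0,:2]-hub),"dowels",g((213,187),.016),g((236,424),.016),"corners",g((350,112),.03),g((388,460),.03))
L=edge(f,q(355,140),q(386,440)); P=(ray(f,L,.03)[:,:2]-hub)@T; o,d=line(P); print("left edge",o,d)
N=edge(f,q(400,460),q(690,430)); P=(ray(f,N,.03)[:,:2]-hub)@T; o,d=line(P); print("near edge",o,d)
o=bot.observe()["position"]; print("tcp",T.T@(o[:2]-hub))
E
```

```text
bolt px [287.7197 227.4719] 152.83333333333334
hub [ 0.5254 -0.0404] bolt [-0.0004  0.0901] dowels [0.0497 0.1211] [-0.047   0.1229] corners [0.0725 0.0611] [-0.0678  0.0623]
left edge [0.0002 0.066 ] [ 1.     -0.0014]
near edge [-0.0699 -0.0068] [ 0.0036 -1.    ]
tcp [-0.0005  0.1497]
```

Request:
{"name": "arm_command", "arguments": {"commands": [[[0.4,-4,-0.4],0,1],[[0.4,-4,0],0,1],[[0.4,-4,0],0,1],[[0.4,-4,0],0,1],[[0.2,-2,0],0,1],[[0.2,-2,0],0,1],[[0.2,-2,0],0,1],[[0.2,-2,0],0,1],[[0.2,-2,0],0,1],[[0.2,-2,0],0,1],[[0,0,0],0,1]]}}

```text
clock: 7.15
position: [0.5131, 0.0801, 0.0499]
tool_rot: [-3.141, 0.0, -3.044]
force: [0.4, 0.2, -4.9]
grip_width: 0.0174
finger_force: 39.2
```

Request:
{"name": "arm_command", "arguments": {"commands": [[[0.4,-4,0],0,1],[[0.4,-4,0],0,1],[[0.4,-4,0],0,1],[[0.4,-4,0],0,1],[[0.2,-2,0],0,1],[[0.2,-2,0],0,1],[[0.2,-2,0],0,1],[[0.2,-2,0],0,1],[[0.2,-2,0],0,1],[[0.2,-2,0],0,1],[[0,0,0],0,1]]}}

```text
clock: 8.25
position: [0.5159, 0.0521, 0.0499]
tool_rot: [-3.141, -0.0, -3.044]
force: [0.8, 1.2, -4.6]
grip_width: 0.0172
finger_force: 39.3
```

Request:
{"name": "arm_command", "arguments": {"commands": [[[0.1,-1,0],0,1],[[0.1,-1,0],0,1],[[0.1,-1,0],0,1],[[0.1,-1,0],0,1],[[0.1,-1,0],0,1],[[0.1,-1,0],0,1],[[0.1,-1,0],0,1],[[0.1,-1,0],0,1],[[0,0,0],0,1]]}}

```text
clock: 9.15
position: [0.5167, 0.0443, 0.0499]
tool_rot: [-3.141, -0.0, -3.044]
force: [-0.4, -0.0, -4.5]
grip_width: 0.0173
finger_force: 39.2
```

Request:
{"name": "arm_command", "arguments": {"commands": [[[0.1,-1,0],0,1],[[0.1,-1,0],0,1],[[0.1,-1,0],0,1],[[0.1,-1,0],0,1],[[0,0,0],0,1]]}}

```text
clock: 9.65
position: [0.517, 0.0403, 0.0499]
tool_rot: [-3.142, -0.0, -3.044]
force: [0.5, 0.5, -4.6]
grip_width: 0.0177
finger_force: 39.2
```

Request:
{"name": "arm_command", "arguments": {"commands": [[[0,-0.5,0],0,1],[[0.1,-0.5,0],0,1],[[0,-0.5,0],0,1],[[0.1,-0.5,0],0,1],[[0,0,0],0,1]]}}

```text
clock: 10.15
position: [0.5173, 0.0384, 0.0499]
tool_rot: [-3.142, 0.0, -3.044]
force: [0.0, 0.1, -4.6]
grip_width: 0.017
finger_force: 39.2
```

Request:
{"name": "arm_command", "arguments": {"commands": [[[0,-0.5,0],0,1],[[0.1,-0.5,0],0,1],[[0,0,0],0,1]]}}

```text
clock: 10.45
position: [0.5173, 0.0374, 0.0499]
tool_rot: [-3.142, -0.0, -3.043]
force: [-0.7, 0.2, -4.0]
grip_width: 0.0171
finger_force: 39.2
```

Request:
{"name": "arm_command", "arguments": {"commands": [[[0,-0.5,0],0,1],[[0.1,-0.5,0],0,1],[[0,0,0],0,1]]}}

```text
clock: 10.75
position: [0.5175, 0.0364, 0.0499]
tool_rot: [-3.142, 0.0, -3.044]
force: [0.4, -0.7, -4.1]
grip_width: 0.0177
finger_force: 39.2
```

Request:
{"name": "arm_command", "arguments": {"commands": [[[0,-0.5,0],0,1],[[0.1,-0.5,0],0,1],[[0,0,0],0,1]]}}

```text
clock: 11.05
position: [0.5176, 0.0354, 0.0499]
tool_rot: [-3.142, -0.0, -3.044]
force: [0.3, -0.5, -4.4]
grip_width: 0.0173
finger_force: 39.2
```

Request:
{"name": "arm_command", "arguments": {"commands": [[[0,-0.5,0],0,1],[[0,0,0],0,1]]}}

```text
clock: 11.25
position: [0.5176, 0.0349, 0.0499]
tool_rot: [-3.142, -0.0, -3.044]
force: [-0.1, 0.1, -5.4]
grip_width: 0.0177
finger_force: 39.2
```

Request:
{"name": "arm_command", "arguments": {"commands": [[[0,-0.5,0],0,1],[[0,0,0],0,1]]}}

```text
clock: 11.45
position: [0.5176, 0.0344, 0.0499]
tool_rot: [-3.142, -0.0, -3.044]
force: [-0.7, -0.4, -5.0]
grip_width: 0.0172
finger_force: 39.2
```

Request:
{"name": "arm_command", "arguments": {"commands": [[[0.1,-0.5,0],0,1],[[0,0,0],0,1]]}}

```text
clock: 11.65
position: [0.5177, 0.034, 0.0499]
tool_rot: [3.142, -0.0, -3.043]
force: [0.0, 0.1, -4.0]
grip_width: 0.0177
finger_force: 39.3
```

Request:
{"name": "arm_command", "arguments": {"commands": [[[0,-0.5,0],0,1],[[0,0,0],0,1]]}}

```text
clock: 11.85
position: [0.5177, 0.0338, 0.0499]
tool_rot: [3.141, 0.0, -3.043]
force: [-0.2, 3.0, -4.2]
grip_width: 0.0175
finger_force: 39.6
```

Request:
{"name": "arm_command", "arguments": {"commands": [[[0,-0.5,0],0,1],[[0,0,0],0,1]]}}

```text
clock: 12.05
position: [0.5177, 0.0337, 0.05]
tool_rot: [3.141, 0.0, -3.043]
force: [-1.3, 6.2, -1.6]
grip_width: 0.0173
finger_force: 40.0
```

Request:
{"name": "arm_command", "arguments": {"commands": [[[0,-0.5,0],0,1],[[0,0,0],0,1],[[0,0,0],0,1]]}}

```text
clock: 12.35
position: [0.5178, 0.0336, 0.0501]
tool_rot: [3.14, 0.0, -3.043]
force: [-1.9, 8.9, 0.5]
grip_width: 0.0175
finger_force: 40.4
```

Request:
{"name": "arm_command", "arguments": {"commands": [[[0,0.8,-0.4],0,1],[[0,0,0],0,1],[[0,0,0],0,-0.1],[[0,0,0],0,-0.1],[[0,0,0],0,-0.1],[[0,0,0],0,-0.1],[[0,0,0],0,-0.1]]}}

```text
clock: 13.05
position: [0.5177, 0.0331, 0.0495]
tool_rot: [-3.141, 0.0, -3.044]
force: [-0.1, 0.8, 0.6]
grip_width: 0.0469
finger_force: 0.0
```

Request:
{"name": "arm_command", "arguments": {"commands": [[[0,0,10],0,-0.1],[[0,0,20],0,-0.1],[[0,0,30],0,-0.1],[[0,0,30],0,-0.1],[[-10,20,30],0,-0.1],[[-10,40,0],0,-0.1],[[-10,40,0],0,-0.1],[[-10,30,0],0,-0.1],[[0,0,0],0,-0.1],[[0,0,0],0,-0.1]]}}

```text
clock: 14.05
position: [0.4775, 0.1635, 0.1701]
tool_rot: [-3.141, 0.0, -3.042]
force: [0.0, -0.9, 0.2]
grip_width: 0.047
finger_force: 0.0
```

```bash
python3 - <<'E'
from h import *; import pickle
f=avg("top",6); pickle.dump(f,open("top2.pkl","wb")); s=avg("scene",4); pickle.dump(s,open("scene2.pkl","wb"))
A=cv2.resize(f["im"][185:265,265:345],None,fx=6,fy=6,interpolation=cv2.INTER_CUBIC); B=cv2.resize(s["im"][175:235,230:310],None,fx=4,fy=8,interpolation=cv2.INTER_CUBIC)
cv2.imwrite("pics/f.png",cv2.convertScaleAbs(np.hstack([A,B])[:,:,::-1],alpha=1.8))
o=bot.observe(); print(o["position"],o["tool_rot"],o["force"],o["clock"],o["qpos"])
E
```

```text
[0.47775329 0.16298367 0.16948824] [-3.14152452e+00 -2.73453238e-05 -3.04394148e+00] [ 0.68458567 -0.4346777  -0.42728646] 14.55 [-0.4227116   0.41608733 -0.0304774   1.97290828  0.01809376  0.75289964
  1.20465303]
```

View pics/f.png

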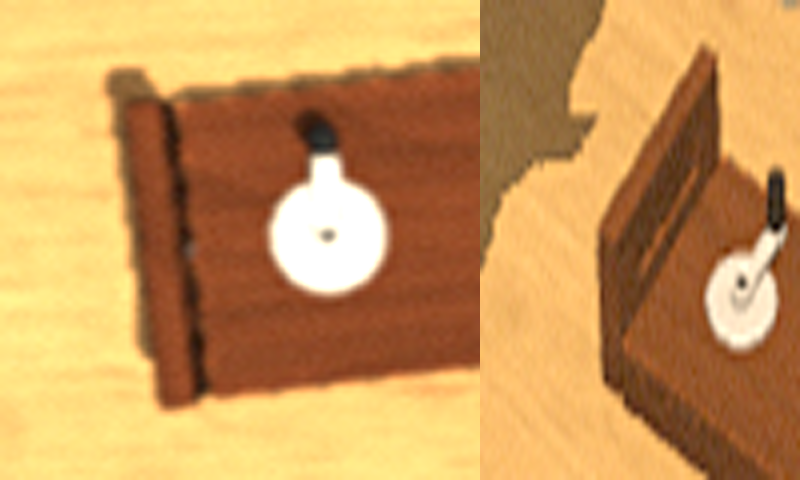

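Board sits parallel at the open end with a small dark gap; hub at crop (327,236), lever arm up with knob at about (322,135), cam ≈0.08 rad. Go above the knob.

Request:
{"name": "arm_command", "arguments": {"commands": [[[7.6,-17,0],-0.02,-0.1],[[7.6,-17,0],-0.02,-0.1],[[7.6,-17,0],-0.02,-0.1],[[7.6,-17,0],-0.02,-0.1],[[7.6,-17,0],0,-0.1],[[7.6,-17,0],0,-0.1],[[7.6,-17,0],0,-0.1],[[7.6,-17,0],0,-0.1],[[7.6,-17,0],0,-0.1],[[7.6,-17,0],0,-0.1],[[7.6,-17,0],0,-0.1],[[8,-16,0],0,-0.1],[[0,0,-30],0,-0.1],[[0,0,-30],0,-0.1],[[0,0,0],0,-0.1],[[0,0,0],0,-0.1],[[0,0,0],0,-0.1]]}}

```text
clock: 16.25
position: [0.57, -0.0398, 0.1109]
tool_rot: [-3.142, 0.002, -3.124]
force: [0.3, -0.3, -0.9]
grip_width: 0.0468
finger_force: 0.0
```

```bash
python3 - <<'E'
from h import *; import pickle
f=avg("top",4); s=avg("scene",4)
A=cv2.resize(f["im"][170:250,280:350],None,fx=6,fy=6,interpolation=cv2.INTER_CUBIC); B=cv2.resize(s["im"][150:230,255:315],None,fx=6,fy=6,interpolation=cv2.INTER_CUBIC)
cv2.imwrite("pics/g.png",cv2.convertScaleAbs(np.hstack([A,B])[:,:,::-1],alpha=1.8))
o=bot.observe(); print(o["position"],o["tool_rot"],o["force"],o["clock"],o["qpos"])
E
```

```text
[ 0.56935787 -0.03974206  0.10976432] [-3.14154992e+00  3.73470066e-04 -3.12340976e+00] [ 0.00224619 -0.43977857  0.37275206] 16.65 [-0.04699967  0.59424761  0.01800898  1.84815437 -0.01559629  0.69895295
  1.56883761]
```

View pics/g.png

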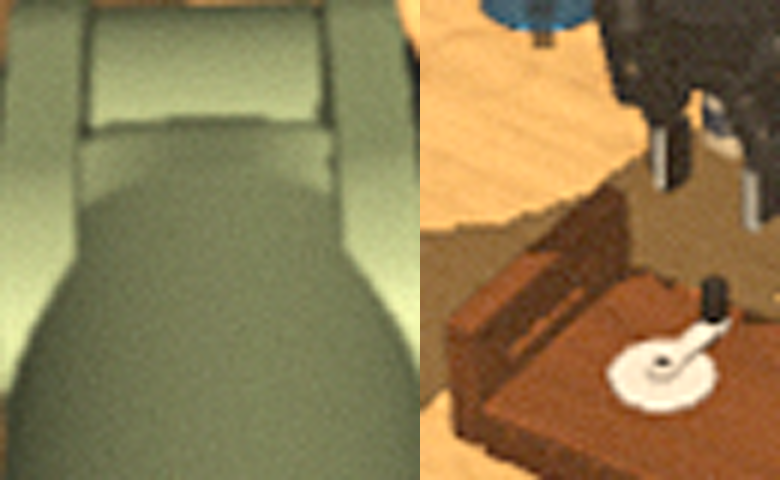

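Scene view: fingertips at crop (665,185) and (757,225) straddle the knob (713,300) evenly. Descend and close gently.

Request:
{"name": "arm_command", "arguments": {"commands": [[[0,0,-20],0,-0.1],[[0,0,-20],0,-0.1],[[0,0,-15],0,-0.1],[[0,0,-12],0,-0.1],[[0,0,0],0,-0.1],[[0,0,0],0,-0.1],[[0,0,0],0,1],[[0,0,0],0,1],[[0,0,0],0,1],[[0,0,0],0,1],[[0,0,0],0,1],[[0,0,0],0,1]], "newtons": 20}}

```text
clock: 17.85
position: [0.5698, -0.0397, 0.0431]
tool_rot: [3.142, 0.001, -3.124]
force: [-0.7, -1.2, 7.3]
grip_width: 0.015
finger_force: 19.7
```

```bash
cat > st.py <<'E'
from h import *
np.set_printoptions(precision=4,suppress=True)
def st(hub=(.5254,-.0404)):
    o=bot.observe(); d=o["position"][:2]-hub; r=np.hypot(*d); a=np.arctan2(d[1],d[0]); rad=d/r; tan=np.array([rad[1],-rad[0]])
    print("t",o["clock"],"pos",o["position"],"r",r,"ang",a,"cam",.0981-a,"yaw",o["tool_rot"][2],"F",o["force"],"drive",-o["force"][:2]@tan,"radial",o["force"][:2]@rad,"w",o["grip_width"],"ff",o["finger_force"])
if __name__=="__main__": st()
E
python3 st.py
```

```text
t 17.85 pos [ 0.5698 -0.0397  0.0431] r 0.04436018673554294 ang 0.014740513280283106 cam 0.08335948671971691 yaw -3.1235067574709996 F [-0.7272 -1.1604  7.2579] drive -1.1495908375072166 radial -0.7442156793298087 w 0.014999295729605325 ff 19.73494090139866
```

```bash
cat > arc.py <<'E'
import numpy as np,sys
def arc(a0,da,n,r=44.2):
    a=a0-da*np.arange(n+1); p=np.round(np.c_[r*np.cos(a),r*np.sin(a)],1); d=np.diff(p,axis=0)
    print(", ".join(f"[[{x:.1f}, {y:.1f}, 0], {-da}, 1]" for x,y in d))
arc(*map(float,sys.argv[1:3]),int(sys.argv[3]))
E
python3 arc.py .015 .08 15; echo; python3 arc.py -1.185 .05 8
```

```text
[[-0.1, -3.6, 0], -0.08, 1], [[-0.4, -3.5, 0], -0.08, 1], [[-0.6, -3.5, 0], -0.08, 1], [[-0.9, -3.4, 0], -0.08, 1], [[-1.2, -3.3, 0], -0.08, 1], [[-1.5, -3.2, 0], -0.08, 1], [[-1.7, -3.1, 0], -0.08, 1], [[-2.0, -3.0, 0], -0.08, 1], [[-2.1, -2.7, 0], -0.08, 1], [[-2.4, -2.6, 0], -0.08, 1], [[-2.6, -2.4, 0], -0.08, 1], [[-2.8, -2.2, 0], -0.08, 1], [[-3.0, -2.0, 0], -0.08, 1], [[-3.0, -1.7, 0], -0.08, 1], [[-3.3, -1.5, 0], -0.08, 1]

[[-2.0, -0.7, 0], -0.05, 1], [[-2.1, -0.7, 0], -0.05, 1], [[-2.2, -0.6, 0], -0.05, 1], [[-2.1, -0.4, 0], -0.05, 1], [[-2.2, -0.4, 0], -0.05, 1], [[-2.2, -0.2, 0], -0.05, 1], [[-2.2, -0.2, 0], -0.05, 1], [[-2.2, 0.0, 0], -0.05, 1]
```

Request:
{"name": "arm_command", "arguments": {"commands": [[[-0.1,-3.6,0.4],-0.08,1],[[-0.4,-3.5,0],-0.08,1],[[-0.6,-3.5,0],-0.08,1],[[-0.9,-3.4,0],-0.08,1],[[-1.2,-3.3,0],-0.08,1],[[-1.5,-3.2,0],-0.08,1],[[-1.7,-3.1,0],-0.08,1],[[0,0,0],0,1]]}}

```text
clock: 18.65
position: [0.5629, -0.0636, 0.0432]
tool_rot: [-3.141, 0.0, 2.598]
force: [0.7, -0.5, 4.3]
grip_width: 0.0145
finger_force: 20.1
```

```bash
python3 st.py
```

```text
t 18.65 pos [ 0.5629 -0.0636  0.0432] r 0.04409895677807133 ang -0.5552123616035065 cam 0.6533123616035065 yaw 2.5979239833113574 F [ 0.6989 -0.5184  4.298 ] drive -0.07213345189871505 radial 0.8671277504922894 w 0.014521473390612645 ff 20.129848988726735
```

Request:
{"name": "arm_command", "arguments": {"commands": [[[-2.0,-3.0,0],-0.08,1],[[-2.1,-2.7,0],-0.08,1],[[-2.4,-2.6,0],-0.08,1],[[-2.6,-2.4,0],-0.08,1],[[-2.8,-2.2,0],-0.08,1],[[-3.0,-2.0,0],-0.08,1],[[-3.0,-1.7,0],-0.08,1],[[-3.3,-1.5,0],-0.08,1],[[0,0,0],0,1]]}}

```text
clock: 19.55
position: [0.5416, -0.0814, 0.0432]
tool_rot: [3.141, 0.0, 1.96]
force: [-1.3, -0.6, 5.5]
grip_width: 0.015
finger_force: 20.3
```

```bash
python3 st.py
```

```text
t 19.55 pos [ 0.5416 -0.0814  0.0432] r 0.04406367030518026 ang -1.1934238050268697 cam 1.2915238050268698 yaw 1.9600795695923572 F [-1.2605 -0.592   5.5193] drive -1.3899835087790682 radial 0.08590425094601215 w 0.015004513456834345 ff 20.290557299740613
```

Request:
{"name": "arm_command", "arguments": {"commands": [[[-2.0,-0.7,0],-0.05,1],[[-2.1,-0.7,0],-0.05,1],[[-2.2,-0.6,0],-0.05,1],[[-2.1,-0.4,0],-0.05,1],[[-2.2,-0.4,0],-0.05,1],[[-2.2,-0.2,0],-0.05,1],[[0,0,0],0,1]]}}

```text
clock: 20.25
position: [0.5291, -0.0843, 0.0431]
tool_rot: [3.141, 0.0, 1.662]
force: [-0.5, -0.1, 6.0]
grip_width: 0.0145
finger_force: 20.3
```

```bash
python3 st.py; python3 arc.py -1.485 .05 20
```

```text
t 20.25 pos [ 0.5291 -0.0843  0.0431] r 0.04408888668254116 ang -1.4858690247220239 cam 1.583969024722024 yaw 1.6619539009503606 F [-0.5037 -0.1345  5.9677] drive -0.5132544501853443 radial 0.09126828197420069 w 0.014529277297908757 ff 20.33736686920747
[[-2.2, -0.2, 0], -0.05, 1], [[-2.2, 0.0, 0], -0.05, 1], [[-2.2, 0.1, 0], -0.05, 1], [[-2.2, 0.2, 0], -0.05, 1], [[-2.2, 0.3, 0], -0.05, 1], [[-2.2, 0.4, 0], -0.05, 1], [[-2.1, 0.5, 0], -0.05, 1], [[-2.2, 0.7, 0], -0.05, 1], [[-2.0, 0.7, 0], -0.05, 1], [[-2.1, 0.8, 0], -0.05, 1], [[-2.0, 1.0, 0], -0.05, 1], [[-1.9, 1.0, 0], -0.05, 1], [[-1.9, 1.2, 0], -0.05, 1], [[-1.9, 1.2, 0], -0.05, 1], [[-1.7, 1.3, 0], -0.05, 1], [[-1.8, 1.4, 0], -0.05, 1], [[-1.6, 1.5, 0], -0.05, 1], [[-1.5, 1.6, 0], -0.05, 1], [[-1.5, 1.6, 0], -0.05, 1], [[-1.4, 1.7, 0], -0.05, 1]
```

Request:
{"name": "arm_command", "arguments": {"commands": [[[-2.2,-0.2,0],-0.05,1],[[-2.2,0.0,0],-0.05,1],[[-2.2,0.1,0],-0.05,1],[[0,0,0],0,1]]}}

```text
clock: 20.65
position: [0.5226, -0.0845, 0.0432]
tool_rot: [3.141, 0.0, 1.512]
force: [-0.7, -1.4, 6.4]
grip_width: 0.0148
finger_force: 20.4
```

Request:
{"name": "arm_command", "arguments": {"commands": [[[-2.2,0.2,0],-0.05,1],[[-2.2,0.3,0],-0.05,1],[[0,0,0],0,1]]}}

```text
clock: 20.95
position: [0.5182, -0.084, 0.0432]
tool_rot: [3.141, 0.0, 1.412]
force: [0.7, -0.4, 7.2]
grip_width: 0.0153
finger_force: 20.4
```

```bash
python3 st.py
```

```text
t 20.95 pos [ 0.5182 -0.084   0.0432] r 0.04417284892619134 ang -1.733550135844679 cam 1.831650135844679 yaw 1.4120606647053147 F [ 0.6589 -0.404   7.1906] drive 0.715691847711867 radial 0.29189187094189734 w 0.015261696500317468 ff 20.395690847653896
```

Request:
{"name": "arm_command", "arguments": {"commands": [[[-2.2,0.4,0],-0.05,1],[[-2.1,0.5,0],-0.05,1],[[0,0,0],0,1]]}}

```text
clock: 21.25
position: [0.5141, -0.0831, 0.0431]
tool_rot: [3.141, -0.0, 1.312]
force: [1.1, -0.2, 6.1]
grip_width: 0.0153
finger_force: 20.4
```

Request:
{"name": "arm_command", "arguments": {"commands": [[[-2.2,0.7,0],-0.05,1],[[-2.0,0.7,0],-0.05,1],[[0,0,0],0,1]]}}

```text
clock: 21.55
position: [0.5099, -0.0818, 0.0431]
tool_rot: [3.141, 0.0, 1.212]
force: [1.4, -2.0, 6.3]
grip_width: 0.0154
finger_force: 20.4
```

```bash
python3 st.py
```

```text
t 21.55 pos [ 0.5099 -0.0818  0.0431] r 0.04419105427757249 ang -1.9279761679354173 cam 2.0260761679354173 yaw 1.2120870632988907 F [ 1.3503 -1.9906  6.2751] drive 1.9610856141564248 radial 1.3928627546272974 w 0.015394949401962609 ff 20.374085884541273
```

Request:
{"name": "arm_command", "arguments": {"commands": [[[-2.1,0.8,0],-0.05,1],[[-2.0,1.0,0],-0.05,1],[[0,0,0],0,1]]}}

```text
clock: 21.85
position: [0.5058, -0.0801, 0.0432]
tool_rot: [3.141, -0.0, 1.112]
force: [2.0, -2.3, 7.2]
grip_width: 0.0151
finger_force: 20.4
```

Request:
{"name": "arm_command", "arguments": {"commands": [[[-1.9,1.0,0],-0.05,1],[[-1.9,1.2,0],-0.05,1],[[0,0,0],0,1]]}}

```text
clock: 22.15
position: [0.5021, -0.078, 0.0431]
tool_rot: [3.14, -0.0, 1.012]
force: [2.8, -2.4, 5.7]
grip_width: 0.0146
finger_force: 20.4
```

```bash
python3 st.py
```

```text
t 22.15 pos [ 0.5021 -0.078   0.0431] r 0.044242802215630754 ang -2.1247270135661873 cam 2.2228270135661874 yaw 1.012009835631304 F [ 2.7621 -2.4103  5.6771] drive 3.616936644858916 radial 0.5969479447644427 w 0.01458106112245871 ff 20.397949243197218
```

Request:
{"name": "arm_command", "arguments": {"commands": [[[-1.9,1.2,0],-0.05,1],[[0,0,0],0,1]]}}

```text
clock: 22.35
position: [0.5003, -0.0769, 0.0432]
tool_rot: [3.14, -0.0, 0.962]
force: [3.6, -3.8, 5.8]
grip_width: 0.0147
finger_force: 20.4
```

```bash
python3 st.py
```

```text
t 22.35 pos [ 0.5003 -0.0769  0.0432] r 0.04426997581787567 ang -2.1735946225042966 cam 2.2716946225042967 yaw 0.9620817911366562 F [ 3.6489 -3.8393  5.8389] drive 5.182468857386891 radial 1.093935279345608 w 0.014676103932546609 ff 20.386085759382695
```

Request:
{"name": "arm_command", "arguments": {"commands": [[[-1.7,1.3,0],-0.05,1],[[0,0,0],0,1]]}}

```text
clock: 22.55
position: [0.4987, -0.0756, 0.0432]
tool_rot: [3.14, -0.0, 0.912]
force: [4.3, -1.1, 5.7]
grip_width: 0.0145
finger_force: 20.4
```

```bash
python3 st.py
```

```text
t 22.55 pos [ 0.4987 -0.0756  0.0432] r 0.044189233778098254 ang -2.220247605215634 cam 2.318347605215634 yaw 0.9120945463996688 F [ 4.2773 -1.114   5.7316] drive 4.0801866287444595 radial -1.6994759873268859 w 0.014502510303495855 ff 20.414437697036192
```

Request:
{"name": "arm_command", "arguments": {"commands": [[[-1.8,1.4,0],-0.05,1],[[0,0,0],0,1]]}}

```text
clock: 22.75
position: [0.4972, -0.0743, 0.0432]
tool_rot: [3.139, -0.0, 0.862]
force: [5.4, -4.9, 4.9]
grip_width: 0.0149
finger_force: 20.4
```

```bash
cat > sa.py <<'E'
from h import *
def go(hub=np.array((.5254,-.0404))):
    D=[]
    for _ in range(5):
        o=bot.observe(); d=o["position"][:2]-hub; a=np.arctan2(d[1],d[0]); F=o["force"][:2]; D.append([.0981-a if a<1 else .0981-a+2*np.pi,-F@[np.sin(a),-np.cos(a)],F@[np.cos(a),np.sin(a)]]); grab_frame("top")
    m=np.mean(D,0); print("cam %.3f drive %.2f radial %.2f"%tuple(m), "drives",np.round(np.array(D)[:,1],1), "z",o["force"][2])
go()
E
python3 sa.py
```

```text
cam 2.362 drive 6.05 radial -0.39 drives [7.3 5.7 5.9 5.3 6.1] z 3.1683831576377175
```

Request:
{"name": "arm_command", "arguments": {"commands": [[[-0.8,0.7,0],-0.025,1],[[0,0,0],0,1]]}}

```text
clock: 23.2
position: [0.4965, -0.0738, 0.0432]
tool_rot: [3.139, -0.001, 0.838]
force: [6.9, -4.9, 3.9]
grip_width: 0.015
finger_force: 20.3
```

```bash
python3 sa.py
```

```text
cam 2.382 drive 7.87 radial -0.99 drives [8.4 7.8 7.7 7.6 7.9] z 3.4905358746601785
```

7–8 N reached: tight. Relieve, release and lift.

Request:
{"name": "arm_command", "arguments": {"commands": [[[0.4,-0.4,0],0,1],[[0,0,0],0,-0.1],[[0,0,0],0,-0.1],[[0,0,0],0,-0.1],[[0,0,0],0,-0.1],[[0,0,0],0,-0.1],[[0,0,15],0,-0.1],[[0,0,30],0,-0.1],[[0,0,30],0,-0.1],[[0,0,30],0,-0.1],[[-10,35,20],0,-0.1],[[-10,45,0],0,-0.1],[[-5,45,0],0,-0.1],[[0,45,0],0,-0.1],[[0,45,0],0,-0.1],[[0,30,0],0,-0.1],[[0,0,0],0,-0.1],[[0,0,0],0,-0.1]]}}

```text
clock: 25.25
position: [0.4704, 0.1715, 0.1677]
tool_rot: [3.141, 0.001, 0.836]
force: [0.5, -1.4, -0.1]
grip_width: 0.0467
finger_force: 0.0
```

```bash
python3 - <<'E'
from h import *
f=avg("top",6); s=avg("scene",4)
A=cv2.resize(f["im"][185:265,265:345],None,fx=6,fy=6,interpolation=cv2.INTER_CUBIC); B=cv2.resize(s["im"][175:235,230:310],None,fx=4,fy=8,interpolation=cv2.INTER_CUBIC)
cv2.imwrite("pics/k.png",cv2.convertScaleAbs(np.hstack([A,B])[:,:,::-1],alpha=1.8))
o=bot.observe(); print(o["position"],o["force"],o["clock"])
E
```

```text
[0.47073453 0.17122056 0.16791264] [ 1.67484271 -0.34680609  0.73102086] 25.75
```

View pics/k.png

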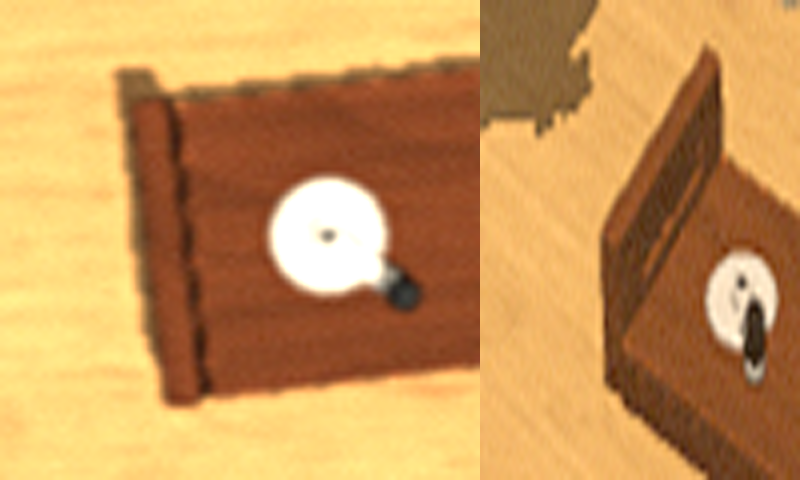

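The board has moved about 6 crop px toward the tray (its left edge went from about (130,100) to (135,100)). It now looks flush and parallel, with the lever at (403,290), cam ≈2.37. The sharp rise in force at the end agrees, so I'm handing in.

```bash
python3 -c "
from workcell import ticket
print(ticket.job_done())"
```

```text
the job is handed in; nothing more can be done
None
```

The end board is bolted in: the bolt bottomed at about 9 N, then I turned the cam to about 2.37 rad, where the lever went firm at about 7.9 N. The last pictures show the board flush and parallel, the gripper is clear of everything, and the job is handed in at about 26 s; no verdict was returned, and I did not re-measure the jars, lemon or garlic.

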